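# Unlock and shift the die shuttle

## Task

Unlock the die shuttle beside the badge press: draw the lock pin back out of the carriage by its red handle and park it, with the handle tipped over and lying down in the side notch of the blue housing. Then slide the carriage with the chrome die cup along its guides, fully home against the stop at its other end. Leave the pin parked, and do not disturb the tape roll and the badge shell lying in front.

Things in the scene. Friction and masses are not known exactly. Their poses are not given: they have to be found in the camera images.
- shuttle: Fixed die shuttle; aluminium base plate 182 x 124 x 8 mm. Origin: centre of its underside, z up; all coordinates given are in this frame, mm. Blue pin housing x -85..-3, y 5..45, top z = 49; bore along x at y = 25, z = 34. Carriage at the +x end: nose block x 5..27, top z = 48; table x 27..89, top z = 22, 60 wide. It slides 50 towards -y between low stops (y = +-56..62, top z = 20).
- notch (a point): Corner of the L-shaped slot for the handle, on the bore's axis (x = -57, y = 25, z = 34), axes as the shuttle's. The slot's straight run, 11 wide, goes from x = -15 to -64.5 in the housing's top at y = 25; at its -x end the open side notch, x -64.5..-49.5, leads out through the housing's -y side (notch floor z = 30, housing side y = 5).
- lock_pin: Loose steel pin, diameter 16, length 86 mm, lying along x in the bore, nose (+x end, 46 mm from origin) some 20 mm deep in the carriage. Origin on its axis under the handle; z along the handle. Starts upright, origin at x = -21; drawn 36 mm to -x it is clear and the handle is at the notch. Friction holds it; tipped past about 40 degrees the handle falls level in the notch, to -y.
- handle (a point): Centre of the lock pin's red grip, a cylinder of diameter 14 and length 22 mm, 35 mm from the pin's axis; the handle ends 46 mm from the axis. Below the grip is a bare stem of 8 mm diameter. Upright, the grip spans z 58..80 above the worktop.
- carriage (a joint): Travel of the carriage, m: 0 at the locked end (die at y = +25 in the shuttle's frame), 0.05 at the other end (die at y = -25). It needs about 2 N; the pin blocks it while in its bore.
- die_top (a point): Centre of the rim of the chrome die cup fixed on the carriage: 48 mm diameter, z = 22 to 60 (two small lugs on the rim to z = 70). Pushing the cup, or the nose block, on its +y side moves the carriage to -y.
- tape_roll: Green roll of tape, lying flat, 48 mm diameter, 16 mm high; origin at the centre of its underside. Leave alone.
- shell: Bare steel badge shell, 56 mm diameter, 6 mm high; origin at the centre of its underside. Leave alone.

How it is judged (in metres and radians):
On the way:
1. the pin is drawn and parked in the side notch, the carriage not yet moved (x of handle in the frame of shuttle between -0.063 and -0.051 m and y of handle in the frame of shuttle below 0 m and z of handle in the frame of shuttle below 0.049 m and x of lock_pin in the frame of shuttle below -0.051 m and z of lock_pin in the frame of shuttle below 0.038 m and angle between the x axis of lock_pin and the x axis of shuttle, either way round below 0.1 rad and value of joint carriage below 0.012 m), for 0.2 s.
At the end, for the whole second after the job is handed in: The carriage rests at its other end (over 46 of 50 mm travel). The pin lies in its bore (within 0.1 rad, 4 mm), drawn, its handle in the notch: grip centre within 6 mm of the notch middle along x, under 49 mm high, at least 25 mm to the -y side of the pin axis (x of handle in the frame of shuttle between -0.063 and -0.051 m and y of handle in the frame of shuttle below 0 m and z of handle in the frame of shuttle below 0.049 m and x of lock_pin in the frame of shuttle below -0.051 m and z of lock_pin in the frame of shuttle below 0.038 m and angle between the x axis of lock_pin and the x axis of shuttle, either way round below 0.1 rad and value of joint carriage above 0.046 m and velocity of joint carriage between -0.005 and 0.005 m/s and linear speed of lock_pin below 0.02 m/s); the robot touches nothing.
It fails at once if green tape roll is shifted by more than 15 mm (distance of tape_roll from where it was at the start of the episode above 0.015 m).
It fails at once if bare steel badge shell is shifted by more than 15 mm (distance of shell from where it was at the start of the episode above 0.015 m).
It also fails if it takes over 48 s, if anything falls off the work surface, if the arm or the gripper's body presses on something with over 40 N, if the wrist force passes 120 N, or if a joint passes its speed limit or range.

## Robot

A 6-joint arm with a two-finger parallel gripper is mounted at the origin on a cart in front of the work surface, level with it; the furniture and walls round the work are solid. World frame = base frame: x ahead of the robot, y to its left, z up, the work surface at z = 0. Lengths are in mm, angles in degrees, forces in N, time in s.
With the tool pointing down it reaches from about 350 to 850 mm from the base axis. Payload 8.1 kg.
Tool frame: the origin (TCP) lies at the very end of the fingers, on their centre line; the grasp point (between the pads) lies 19 mm behind it (pinch_z is the z of the grasp point in the tool frame, in mm); z points along the fingers, y is the direction in which the jaws open and shut (so a half turn about z gives the same grasp; the last joint's range is limited). The gripper opens to 85 mm and grips with 20 to 120 N. Pads are 22 mm wide; open, the fingers measure 114 mm over their backs; the gripper's body (76 mm by 85 mm) begins 54 mm behind the grasp point. The pads swing forward as they close: fully open they stand 13 mm farther back than shut.
Start: joints at [62.028, 7.471, 85.268, -0, 87.261, -4.893], TCP at [235.177, 551.994, 231.292] pointing down, gripper open.
Joint ranges: [-169.43, 169.43], [-51.17, 129.36], [1.28, 143.12], [-76.62, 256.62], [0, 156.53], [-152.29, 152.29]. Speed limits (degrees/s): [136.94, 136.94, 159.86, 180, 180, 180].

## Interface

Orientations are given as [roll, pitch, yaw] about the fixed x, y, z axes, in that order (R = Rz(yaw) Ry(pitch) Rx(roll)).
In Python, from bench import * gives the robot as it stands.
- The arm moves only by the shell command python3 -m creep 'ROWS' [FORCE]. ROWS is a JSON object of lists of equal length, an entry for each row: "translation": the shift along the tool's x, y, z in mm, a list of three; "rotation": the turn, a rotation vector about the tool's x, y, z in rad, a list of three; "claw": the finger opening in mm, from 0 to 85.4. In form: {"translation": [[dx, dy, dz], ...], "rotation": [[ax, ay, az], ...], "claw": [claw, ...]}. A call has 1 to 10 rows; each row shifts and turns the commanded pose from where the row before left it, along the tool's axes as they then stand; what a row does not reach is not made up. A row lasts 1/10 s, in which the tool goes at most 50 mm and 8.59 degrees, less where a joint would pass 70% of its speed; a pose out of reach is approached as far as the arm can. A call is refused whole if a number of a shift passes 50 or a number of a turn 0.15, either way. A call with a gripper value outside its range is refused whole. The fingers move at their own pace and stop on an object; FORCE is the grip in N (left out, the last holds). Time passes only in rows, so rows that do not move let the fingers close. It gives the time, the measured TCP pose, the force and the opening at its end, in the units of the state.
- sense(): the state, without advancing time (a new reading comes with each control period).
- snapshot(name): name is "scene" or "top" or "wrist"; returns a dict with "frame" (480x640x3 uint8, red, green, blue), "intrinsics" (3x3 intrinsics, pixels), "extrinsics" (4x4, takes a point from camera to world coordinates). Camera axes: x right, y up, looking along -z (the intrinsics and any distortion apply to the point x, -y, -z); pixel columns grow to the right and rows downward; lengths in mm; the calibration is good to about 2 mm. A picture is of the moment at which its call begins. There is no depth.
- hand_in(): hands the job in, once; it reports no verdict.
The state is a dict: "time": time; "joint_pos": joint angles; "qd": joint speeds; "joint_efforts": joint torques, N m; "tool_pos": TCP position; "tcp_rot": TCP orientation; "ft_force": force on the tool from outside, world axes, zero at the start; "wrist_torque": the same for the moment, N m; "finger_gap": finger opening in mm.
Only numpy, scipy, OpenCV 4.12 (cv2) and the standard library are available. Lean on these libraries where they do the work, as an engineer would, in place of code of your own. Each camera call takes 0.05 s, during which the arm holds its last target.

## Working session

There is one attempt and no reset: what is moved stays moved. The work goes in short steps, Python scripts to look and compute and a shell command to move; the robot and the scene stay as the last step left them, time stands still between calls to the robot, and variables do not carry over. Pictures are saved under pics/ and viewed, and the job is handed in when it is done.

```bash
ls; mkdir -p pics; python3 - <<'E'
from bench import *
import cv2
s=sense(); print(s)
for n in ("scene","top","wrist"):
    d=snapshot(n); cv2.imwrite(f"pics/{n}0.png",d["frame"][:,:,::-1]); print(n,d["intrinsics"],d["extrinsics"], d.keys())
E
```

```text
pics
{'time': 0.0, 'joint_pos': array([ 6.20283974e+01,  7.51568756e+00,  8.53293377e+01, -1.37721139e-03,
        8.72612546e+01, -4.89348136e+00]), 'qd': array([ 0.08435723,  0.02289212, -0.02406987, -0.01328377, -0.00367983,
       -0.11442237]), 'joint_efforts': array([-3.60949034e-04, -5.69397998e+01, -5.00548089e+01, -2.00778109e-04,
        1.52231025e-02,  4.68392693e-05]), 'tool_pos': array([234.92462625, 551.49961937, 230.23782839]), 'tcp_rot': array([-1.79893990e+02, -7.69554844e-03,  1.56921939e+02]), 'ft_force': array([-0.23161982,  0.2334206 , -0.20371747]), 'wrist_torque': array([ 0.00353641, -0.01535826, -0.02267099]), 'finger_gap': 85.40908633055054}
scene [[603.16354643   0.         322.48995454]
 [  0.         603.16354643 247.50682279]
 [  0.           0.           1.        ]] [[ 3.22676573e-01  8.24567037e-01 -4.64724682e-01  1.42965339e+02]
 [-9.46474546e-01  2.76888028e-01 -1.65888374e-01 -7.77330218e+01]
 [-8.10938469e-03  4.93378375e-01  8.69776993e-01  8.34235151e+02]
 [ 0.00000000e+00  0.00000000e+00  0.00000000e+00  1.00000000e+00]] dict_keys(['frame', 'i
[... 226 characters left out ...]
[-9.99801797e-01 -1.95384271e-02 -3.82310195e-03  5.96402129e+01]
 [-5.03072054e-03  6.21369149e-02  9.98054956e-01  9.28005139e+02]
 [ 0.00000000e+00  0.00000000e+00  0.00000000e+00  1.00000000e+00]] dict_keys(['frame', 'intrinsics', 'extrinsics'])
wrist [[417.27768838   0.         319.97851118]
 [  0.         417.27768838 241.29916865]
 [  0.           0.           1.        ]] [[ 3.90989202e-01 -8.83840941e-01 -2.56812452e-01  1.70244254e+02]
 [ 9.20393823e-01  3.74966171e-01  1.10795222e-01  5.79433991e+02]
 [-1.62937142e-03 -2.79688330e-01  9.60089466e-01  3.72592835e+02]
 [ 0.00000000e+00  0.00000000e+00  0.00000000e+00  1.00000000e+00]] dict_keys(['frame', 'intrinsics', 'extrinsics'])
```

View pics/scene0.png

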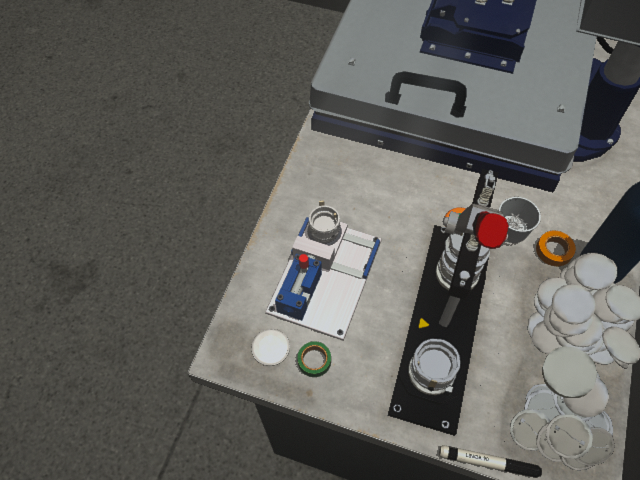

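View pics/top0.png

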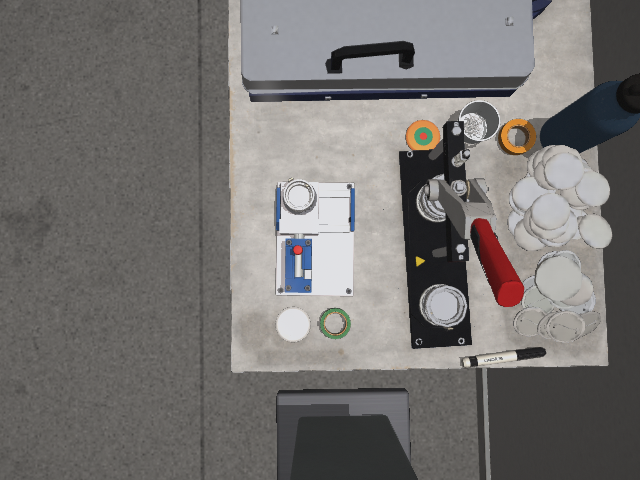

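View pics/wrist0.png

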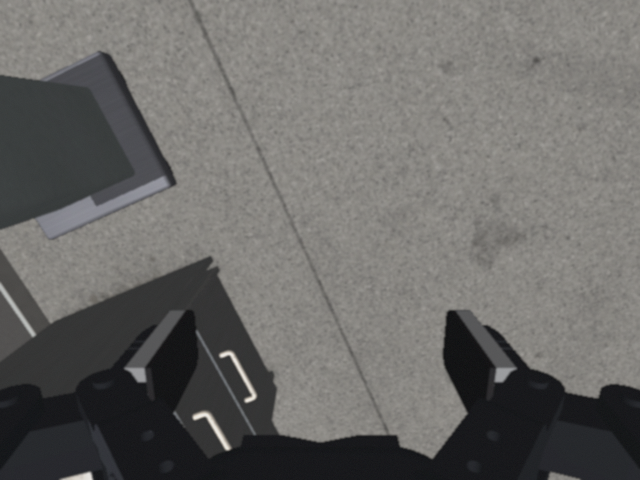

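```bash
cat > h.py <<'E'
from bench import *
import cv2, numpy as np
def proj(d,P):
    E=d["extrinsics"];p=E[:3,:3].T@(np.asarray(P,float)-E[:3,3]);K=d["intrinsics"]
    return np.array([K[0,0]*p[0]/-p[2]+K[0,2],K[1,1]*(-p[1])/-p[2]+K[1,2]])
def ray(d,u,v):
    K=d["intrinsics"];E=d["extrinsics"]
    c=np.array([(u-K[0,2])/K[0,0],-(v-K[1,2])/K[1,1],-1.]);return E[:3,3],E[:3,:3]@c
def onz(d,u,v,z):
    o,r=ray(d,u,v);return o+r*(z-o[2])/r[2]
def tri(d1,p1,d2,p2):
    o1,r1=ray(d1,*p1);o2,r2=ray(d2,*p2)
    A=np.stack([r1,-r2],1);t=np.linalg.lstsq(A,o2-o1,rcond=None)[0]
    a=o1+r1*t[0];b=o2+r2*t[1];return (a+b)/2,np.linalg.norm(a-b)
def red(img,roi):
    x0,y0,x1,y1=roi;h=cv2.cvtColor(img[y0:y1,x0:x1],cv2.COLOR_RGB2HSV)
    m=((h[...,0]<8)|(h[...,0]>172))&(h[...,1]>150)&(h[...,2]>60)
    ys,xs=np.nonzero(m);return xs.mean()+x0,ys.mean()+y0,len(xs),(xs.min()+x0,xs.max()+x0,ys.min()+y0,ys.max()+y0)
def crop(d,roi,k,name):
    x0,y0,x1,y1=roi
    cv2.imwrite("pics/"+name,cv2.resize(d["frame"][y0:y1,x0:x1,::-1],None,fx=k,fy=k,interpolation=cv2.INTER_CUBIC))
E
python3 - <<'E'
from h import *
t=snapshot("top");s=snapshot("scene")
crop(t,(265,170,365,345),3.4,"topc.png");crop(s,(240,190,390,385),3,"scenec.png")
rt=red(t["frame"],(270,170,360,300));rs=red(s["frame"],(270,230,330,290));print(rt,rs,tri(t,rt[:2],s,rs[:2]))
E
```

```text
(np.float64(297.359375), np.float64(249.640625), 64, (np.int64(293), np.int64(301), np.int64(246), np.int64(254))) (np.float64(303.11475409836066), np.float64(257.8360655737705), 61, (np.int64(299), np.int64(307), np.int64(254), np.int64(262))) (array([520.48639474,  87.50859983,  80.68780254]), np.float64(1.7988873876027565))
```

View pics/topc.png

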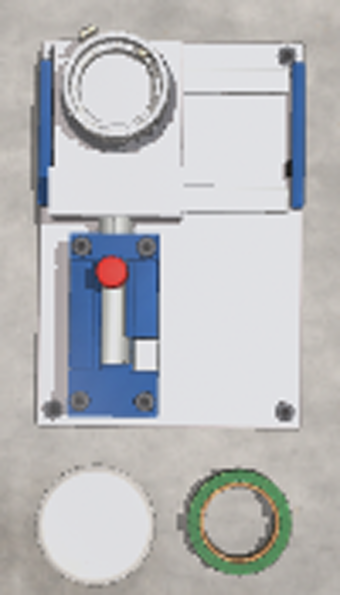

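View pics/scenec.png

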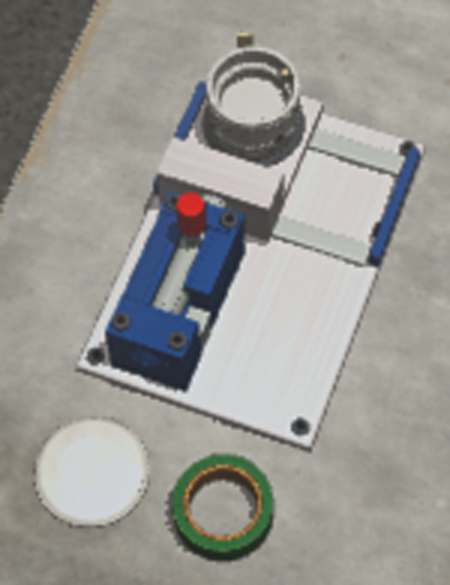

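The top view shows the shuttle nearly square to the world axes (+x up, +y left). The base corners are at about (276,295), (353,296), (277,183) and (354,182), the red grip at (297,250), the shell at (293,324) and the tape at (335,323).

```bash
python3 - <<'E'
from h import *
t=snapshot("top");s=snapshot("scene")
def c(x,y):return 265+(x+.5)/3.4-.5,170+(y+.5)/3.4-.5
def cs(x,y):return 240+(x+.5)/3-.5,190+(y+.5)/3-.5
def fit(src,dst):
    src=np.array(src,float);dst=np.array(dst)[:,:2];z=(src[:,0]+1j*src[:,1]);w=dst[:,0]+1j*dst[:,1]
    a=np.sum(np.conj(z-z.mean())*(w-w.mean()))/np.sum(abs(z-z.mean())**2)
    yaw=np.angle(a);o=w.mean()-np.exp(1j*yaw)*z.mean();r=abs(w-o-np.exp(1j*yaw)*z)
    print("yaw",np.degrees(yaw),"o",o,"scale",abs(a),"res",r.round(1))
B=[(-91,62),(-91,-62),(91,-62)]
fit(B,[onz(t,*c(*p),8) for p in[(37,425),(299,430),(304,40)]])
H=[(-85,45),(-85,5),(-3,5),(-3,45)]
fit(H,[onz(t,*c(*p),49) for p in[(68,416),(158,417),(160,233),(69,233)]])
fit([(-91,62),(-91,-62),(91,-62)],[onz(s,*cs(*p),8) for p in[(78,367),(311,449),(424,147)]])
fit([(-85,45),(-85,5),(-3,5)],[onz(s,*cs(*p),49) for p in[(108,332),(195,357),(245,225)]])
rt=red(t["frame"],(270,170,360,300));rs=red(s["frame"],(270,230,330,290))
print(onz(t,*rt[:2],78),onz(s,*rs[:2],72))
print(onz(t,*c(95,524),6),onz(t,*c(239,521),16))
E
```

```text
yaw -1.8192207625733872 o (541.6269313153267+62.76104397377355j) scale 0.999613324723156 res [1.  1.1 0.6]
yaw -1.4622832578913485 o (541.4315836876482+62.58238308470834j) scale 1.0016327014631636 res [0.1 0.1 0.4 0.4]
yaw -1.626060651801941 o (541.478763770692+60.87523905501198j) scale 0.9877380306326464 res [1.5 0.6 1.6]
yaw -1.6384810994976768 o (541.7719095089291+58.52713609237742j) scale 0.9448674727476634 res [1.9 3.9 4.5]
[520.2720017   88.43392044  78.        ] [525.16568757  88.58977484  72.        ]
[406.19621508 100.47682806   6.        ] [407.13657402  33.66952834  16.        ]
```

```bash
python3 -m creep '{"translation": [[0,0,0],[0,0,0],[0,0,0],[-20,-30,0],[-25,-38,0],[-25,-38,0],[-25,-38,0],[-25,-38,0],[-25,-38,0],[-25,-38,0]], "rotation": [[0,0,-0.125],[0,0,-0.125],[0,0,-0.125],[0,0,0],[0,0,0],[0,0,0],[0,0,0],[0,0,0],[0,0,0],[0,0,0]], "claw": [60,60,60,60,60,60,60,60,60,60]}' 60
```

```text
time: 1.35
tool_pos: [398.6, 287.8, 231.5]
tcp_rot: [180.0, 0.0, 178.4]
ft_force: [1.5, 1.2, 0.7]
finger_gap: 59.9
```

```bash
python3 -m creep '{"translation": [[-25.5,-39,0],[-25.5,-39,0],[-25.5,-39,0],[-25.5,-39,10],[-20,-30,20],[-5.5,-10,20],[0,0,30],[0,0,30],[0,0,10],[0,0,0]], "rotation": [[0,0,0],[0,0,0],[0,0,0],[0,0,0],[0,0,0],[0,0,0],[0,0,0],[0,0,0],[0,0,0],[0,0,0]], "claw": [60,60,60,60,60,60,60,60,60,60]}'
python3 - <<'E'
from h import *
for n in ("scene","top","wrist"):
    d=snapshot(n)
    if n=="wrist": crop(d,(0,0,640,480),1,"w1.png")
    else: crop(d,(200,120,420,340),2.5,n+"1.png")
print(sense()["tool_pos"])
E
```

```text
time: 2.35
tool_pos: [518.5, 89.8, 109.7]
tcp_rot: [-180.0, -0.2, 178.4]
ft_force: [-0.1, -0.4, 0.1]
finger_gap: 60.2
[521.1842051   90.18533917 113.2760463 ]
```

View pics/w1.png

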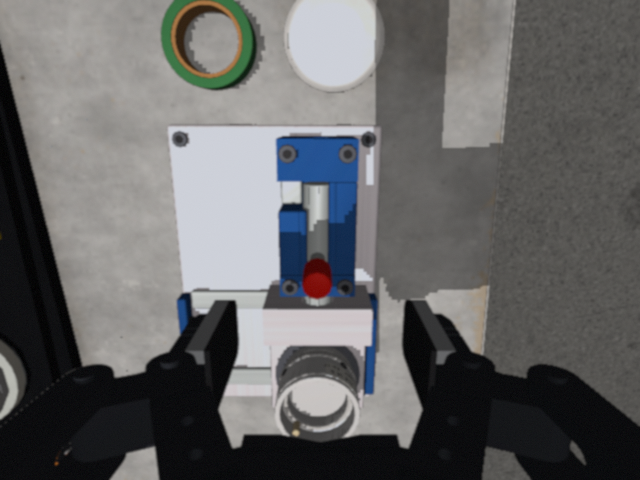

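View pics/scene1.png

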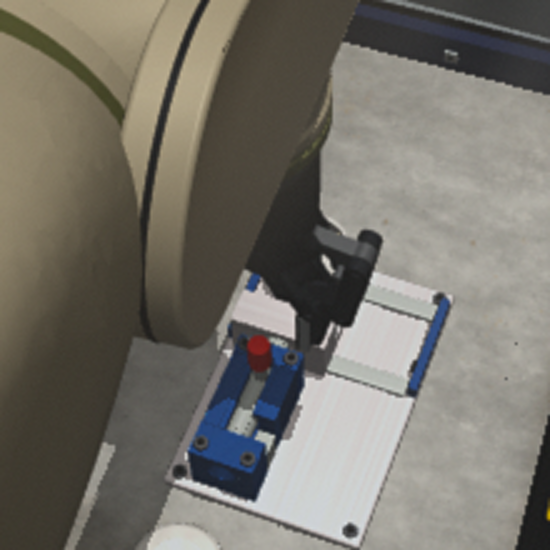

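The wrist view shows the upright grip at (317,275), midway between the fingers, with the tape and shell untouched. I'll cross-check the grip by triangulating.

```bash
python3 - <<'E'
from h import *
w=snapshot("wrist");r=red(w["frame"],(280,230,360,320));print(r)
print(onz(w,r[0],r[1],72)); s=snapshot("scene");rs=red(s["frame"],(270,230,330,290));print(rs[:2],tri(w,r[:2],s,rs[:2]))
m=sense();print(m["tool_pos"],m["tcp_rot"],m["ft_force"],proj(w,m["tool_pos"]))
E
```

```text
(np.float64(316.63968957871396), np.float64(276.6430155210643), 902, (np.int64(303), np.int64(331), np.int64(257), np.int64(295)))
[521.54200173  88.56101559  72.        ]
(np.float64(302.9830508474576), np.float64(258.1864406779661)) (array([521.26203671,  88.1086613 ,  75.98323562]), np.float64(2.580971438429104))
[521.26361369  90.15314289 113.32714825] [179.98393302   0.18319572 178.42649222] [-0.19293338 -0.57761035  0.5713348 ] [320.00429883 315.98050213]
```

```bash
python3 -m creep '{"translation": [[0,-1.7,17],[0,0,20],[0,0,12],[0,0,6],[0,0,2],[0,0,0],[0,0,0],[0,0,0],[0,0,0],[0,0,0]], "rotation": [[0,0,0],[0,0,0],[0,0,0],[0,0,0],[0,0,0],[0,0,0],[0,0,0],[0,0,0],[0,0,0],[0,0,0]], "claw": [50,50,50,50,50,5,5,5,5,5]}' 60
python3 - <<'E'
from h import *
d=snapshot("wrist");crop(d,(0,0,640,480),1,"w2.png");m=sense();print(m["tool_pos"],m["ft_force"],m["finger_gap"])
E
```

```text
time: 3.6
tool_pos: [520.7, 88.3, 55.3]
tcp_rot: [180.0, 0.1, 178.4]
ft_force: [-0.0, -0.2, 6.1]
finger_gap: 11.9
[520.71226749  88.29178544  55.27152562] [-0.63287223  1.58963788  6.29620272] 11.895551953871424
```

View pics/w2.png

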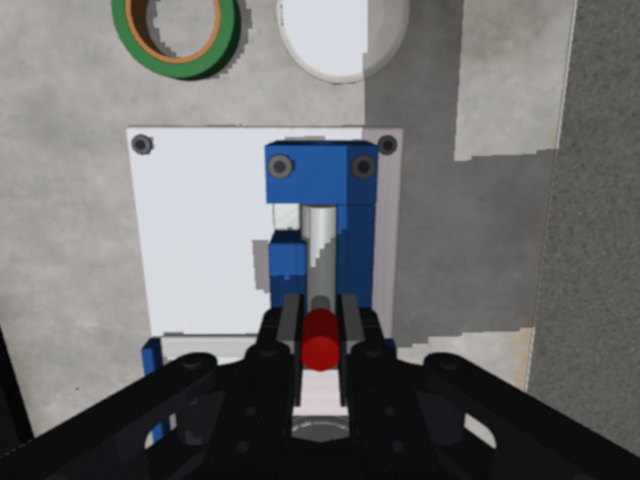

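The grip is held, seen at (320,340) between the pads. Next I draw the pin 36 mm.

```bash
python3 -m creep '{"translation": [[4,0,0],[6,0,0],[7,0,0],[7,0,0],[6,0,0],[4,0,0],[2,0,0],[0,0,0],[0,0,0]], "rotation": [[0,0,0],[0,0,0],[0,0,0],[0,0,0],[0,0,0],[0,0,0],[0,0,0],[0,0,0],[0,0,0]], "claw": [5,5,5,5,5,5,5,5,5]}'
python3 - <<'E'
from h import *
d=snapshot("wrist");crop(d,(0,0,640,480),1,"w3.png");m=sense();print(m["tool_pos"],m["ft_force"],m["finger_gap"])
r=red(d["frame"],(280,230,360,420));print(r,onz(d,r[0],r[1],72))
E
```

```text
time: 4.55
tool_pos: [484.6, 89.3, 55.3]
tcp_rot: [180.0, 0.1, 178.4]
ft_force: [2.4, 0.6, 6.0]
finger_gap: 11.9
[484.64052041  89.24254438  55.25822819] [3.13115499 0.05048748 6.15462807] 11.95772270326193
(np.float64(319.98687531549723), np.float64(340.43160020191823), 1981, (np.int64(301), np.int64(339), np.int64(309), np.int64(370))) [485.45787224  89.20126348  72.        ]
```

View pics/w3.png

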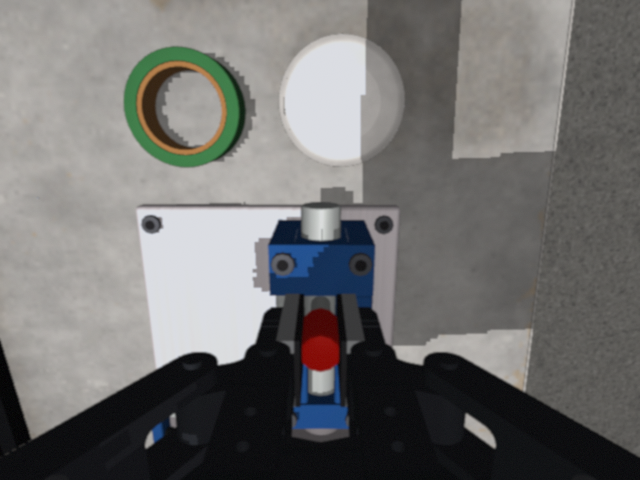

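The pin has drawn out: its tail shows behind the housing at (320,220). I'll open and lift slightly, then check.

```bash
python3 -m creep '{"translation": [[0,0,0],[0,0,0],[0,0,0],[0,0,5],[0,0,-7],[0,0,-8],[0,0,0]], "rotation": [[0,0,0],[0,0,0],[0,0,0],[0,0,0],[0,0,0],[0,0,0],[0,0,0]], "claw": [40,40,40,40,40,40,40]}'
python3 - <<'E'
from h import *
d=snapshot("wrist");crop(d,(0,0,640,480),1,"w4.png");m=sense();print(m["tool_pos"],m["ft_force"],m["finger_gap"])
r=red(d["frame"],(280,230,360,420));print(r,onz(d,r[0],r[1],72))
E
```

```text
time: 5.3
tool_pos: [485.1, 89.3, 66.0]
tcp_rot: [180.0, 0.1, 178.4]
ft_force: [0.3, 0.5, 0.3]
finger_gap: 40.0
[484.91836233  89.27408604  65.5502726 ] [ 0.64417933 -0.09197218  0.86011459] 39.88335974200359
(np.float64(319.299022426682), np.float64(323.47786083956294), 1739, (np.int64(301), np.int64(338), np.int64(295), np.int64(350))) [485.2699376   89.02580252  72.        ]
```

View pics/w4.png

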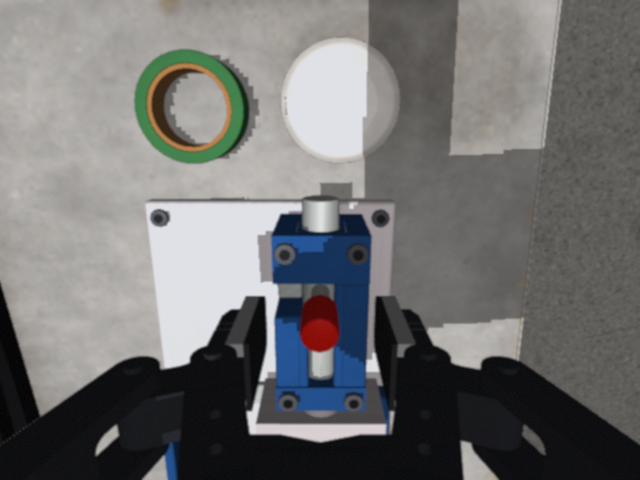

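The grip is upright at (319,323) with its centre at (485.3, 89.0), on the notch. I'll tip it towards -y with the +y finger.

```bash
python3 -m creep '{"translation": [[0,0,8],[0,-6,0],[0,-6,0],[0,-5,0],[0,-5,0],[0,-5,0],[0,-5,0],[0,-4,0],[0,-4,0],[0,0,0]], "rotation": [[0,0,0],[0,0,0],[0,0,0],[0,0,0],[0,0,0],[0,0,0],[0,0,0],[0,0,0],[0,0,0],[0,0,0]], "claw": [40,40,40,40,40,40,40,40,40,40]}'
python3 - <<'E'
from h import *
d=snapshot("wrist");crop(d,(0,0,640,480),1,"w5.png");m=sense();print(m["tool_pos"],m["ft_force"],m["finger_gap"])
E
```

```text
time: 6.35
tool_pos: [482.8, 48.8, 56.3]
tcp_rot: [-180.0, 0.0, 178.4]
ft_force: [-0.3, 0.1, -0.3]
finger_gap: 40.3
[482.79068596  49.00986772  56.28754889] [ 0.13665067 -0.04321593 -1.04666798] 40.15891213755265
```

View pics/w5.png

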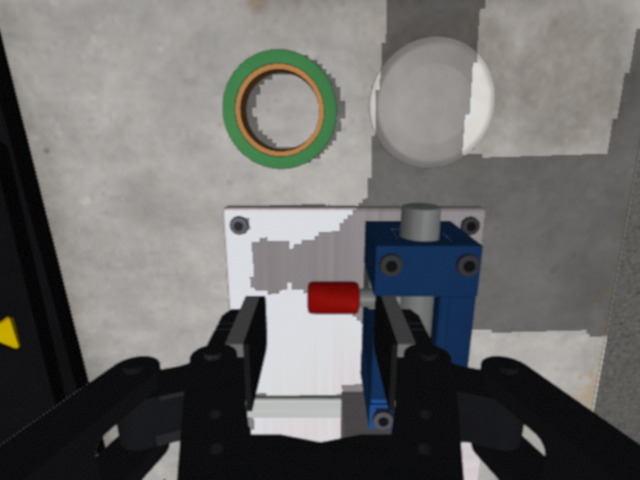

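The handle has fallen level: the grip lies at (333,297) outside the housing. I'll measure it and raise.

```bash
python3 - <<'E'
from h import *
d=snapshot("wrist");r=red(d["frame"],(290,260,370,340));p=onz(d,r[0],r[1],36);a=np.radians(-1.55);q=p[:2]-[541.6,62.6]
print(r,p,q@[np.cos(a),np.sin(a)],q@[-np.sin(a),np.cos(a)])
E
python3 -m creep '{"translation": [[0,0,-25],[0,0,-35],[-10,5,-25],[-30,10,0],[-35,12,0],[-30,10,0],[-11.4,3.2,0],[0,0,0],[0,0,0]], "rotation": [[0,0,0],[0,0,0],[0,0,0],[0,0,0],[0,0,0],[0,0,0],[0,0,0],[0,0,0],[0,0,0]], "claw": [40,40,85,85,85,85,85,85,85]}'
python3 - <<'E'
from h import *
for n in ("scene","top","wrist"):
    d=snapshot(n)
    if n=="wrist": crop(d,(0,0,640,480),1,"w6.png")
    else: crop(d,(200,120,420,340),2.5,n+"6.png")
m=sense();print(m["tool_pos"],m["ft_force"],m["finger_gap"])
E
```

```text
(np.float64(332.48135593220337), np.float64(297.4894915254237), 1475, (np.int64(308), np.int64(357), np.int64(283), np.int64(312))) [484.5835223   54.20211867  36.        ] -56.76845856461447 -9.937064582353088
time: 7.35
tool_pos: [599.7, 86.3, 140.8]
tcp_rot: [-180.0, -0.1, 178.4]
ft_force: [0.0, -0.4, 0.1]
finger_gap: 84.9
[599.48673719  86.05705939 141.20798286] [-0.82543637 -0.27455635 -0.1611149 ] 85.23817045867904
```

View pics/w6.png

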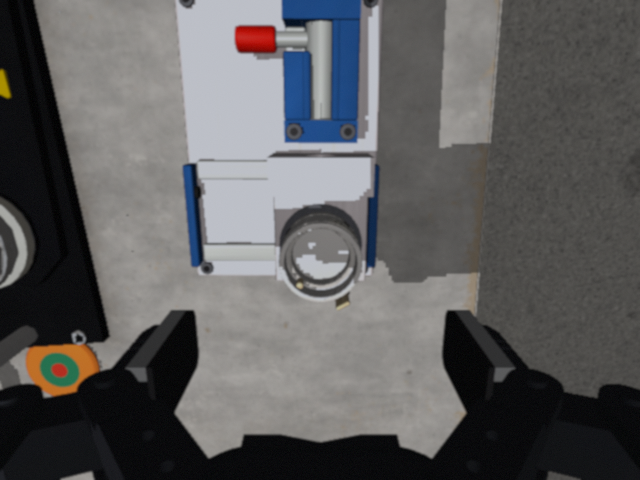

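View pics/scene6.png

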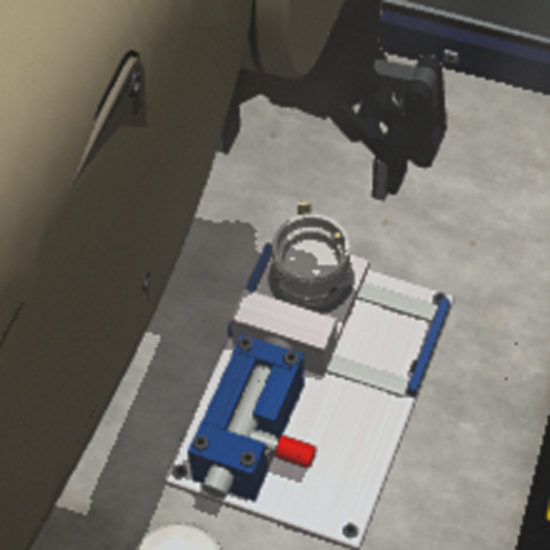

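The pin is parked, with the grip at about (-57, -10) in the shuttle frame. The cup rim is at about (320,255) in the wrist view. I'll check the cup centre before descending.

```bash
python3 - <<'E'
from h import *
d=snapshot("wrist");print(proj(d,[600.3,86,60]),onz(d,321,254,60))
E
python3 -m creep '{"translation": [[0,0,20],[0,0,30],[0,0,30],[0,0,20],[0,0,10],[0,0,3],[0,0,0]], "rotation": [[0,0,0],[0,0,0],[0,0,0],[0,0,0],[0,0,0],[0,0,0],[0,0,0]], "claw": [85,85,85,85,85,85,85]}'
python3 - <<'E'
from h import *
d=snapshot("wrist");crop(d,(0,0,640,480),1,"w7.png")
d=snapshot("top");crop(d,(200,120,420,340),2.5,"top7.png")
m=sense();print(m["tool_pos"],m["ft_force"],m["finger_gap"])
E
```

```text
[320.09708923 251.84196463] [601.5874485   86.47400064  60.        ]
time: 8.25
tool_pos: [600.5, 86.1, 28.9]
tcp_rot: [180.0, 0.0, 178.4]
ft_force: [0.5, -0.2, 0.6]
finger_gap: 84.8
[601.40510978  86.18375196  29.93007627] [0.83326057 0.45960803 0.54334037] 85.05992082125725
```

View pics/w7.png

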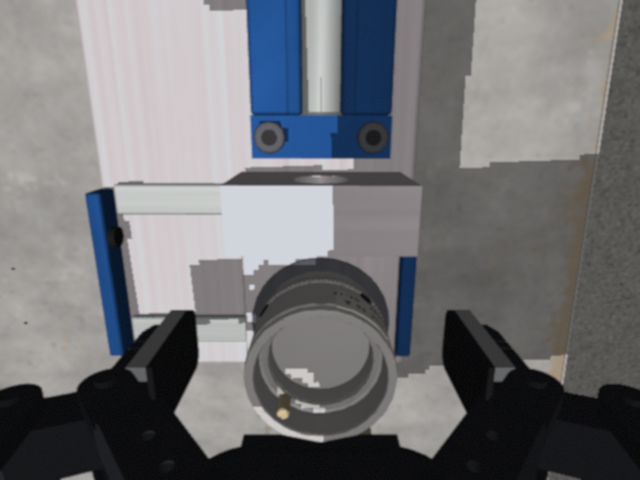

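The cup sits centred between the open fingers at (320,370). Now I push to -y with the +y finger.

```bash
python3 -m creep '{"translation": [[0,-7,0],[0,-7,0],[0,-5,0],[0,-5,0],[0,-6,0],[0,-6,0],[0,-6,0],[0,-6,0],[0,-6,0],[0,-6,0]], "rotation": [[0,0,0],[0,0,0],[0,0,0],[0,0,0],[0,0,0],[0,0,0],[0,0,0],[0,0,0],[0,0,0],[0,0,0]], "claw": [85,85,85,85,85,85,85,85,85,85]}'
python3 -m creep '{"translation": [[0,-3,0],[0,-2,0],[0,-2,0],[0,-1,0],[0,0,0]], "rotation": [[0,0,0],[0,0,0],[0,0,0],[0,0,0],[0,0,0]], "claw": [85,85,85,85,85]}'
```

```text
time: 9.35
tool_pos: [598.6, 25.7, 28.3]
tcp_rot: [180.0, 0.0, 178.4]
ft_force: [1.1, 3.0, 0.1]
finger_gap: 84.8
time: 9.85
tool_pos: [598.2, 18.1, 28.2]
tcp_rot: [-180.0, -0.0, 178.4]
ft_force: [1.0, 0.4, 0.5]
finger_gap: 85.0
```

Travel so far is about 68 mm with no stop force yet, so I continue gently.

```bash
python3 -m creep '{"translation": [[0,-1,0],[0,-1,0],[0,0,0]], "rotation": [[0,0,0],[0,0,0],[0,0,0]], "claw": [85,85,85]}'
python3 -m creep '{"translation": [[0,-1,0],[0,-1,0],[0,0,0]], "rotation": [[0,0,0],[0,0,0],[0,0,0]], "claw": [85,85,85]}'
python3 - <<'E'
from h import *
d=snapshot("wrist");crop(d,(0,0,640,480),1,"w8.png")
E
```

```text
time: 10.15
tool_pos: [598.2, 17.4, 28.1]
tcp_rot: [179.9, -0.0, 178.4]
ft_force: [0.5, 6.6, -1.0]
finger_gap: 85.1
time: 10.45
tool_pos: [598.2, 17.2, 28.1]
tcp_rot: [179.8, -0.0, 178.5]
ft_force: [2.4, 14.3, -0.9]
finger_gap: 85.1
```

View pics/w8.png

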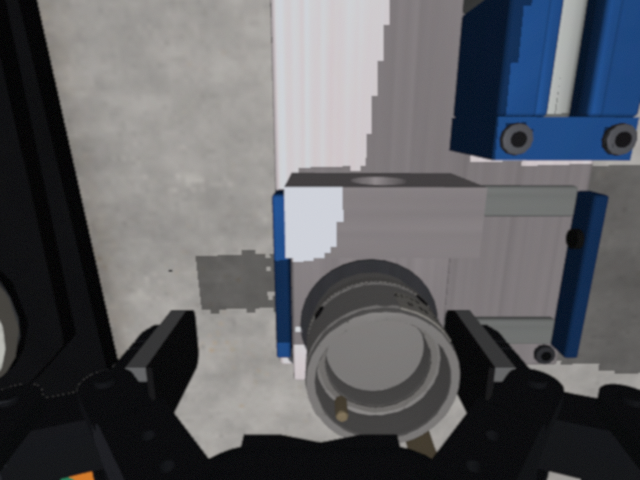

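The carriage is against the -y stop: force rises while the position holds. I'll back off and retreat upward.

```bash
python3 -m creep '{"translation": [[0,3,0],[0,6,0],[0,8,0],[0,2,0],[0,0,-15],[0,0,-35],[0,0,-45],[0,0,-45],[0,0,-20],[0,0,0]], "rotation": [[0,0,0],[0,0,0],[0,0,0],[0,0,0],[0,0,0],[0,0,0],[0,0,0],[0,0,0],[0,0,0],[0,0,0]], "claw": [85,85,85,85,85,85,85,85,85,85]}'
python3 - <<'E'
from h import *
for n in ("scene","top","wrist"):
    d=snapshot(n)
    if n=="wrist": crop(d,(0,0,640,480),1,"w9.png")
    else: crop(d,(200,120,420,340),2.5,n+"9.png")
m=sense();print(m["tool_pos"],m["ft_force"],m["finger_gap"])
E
```

```text
time: 11.5
tool_pos: [601.7, 32.8, 195.0]
tcp_rot: [-180.0, 0.5, 178.4]
ft_force: [0.6, 0.9, -0.7]
finger_gap: 85.0
[598.28498139  33.00340859 187.8153495 ] [-0.96775976  0.29191354  0.00398394] 85.01427419081276
```

View pics/w9.png

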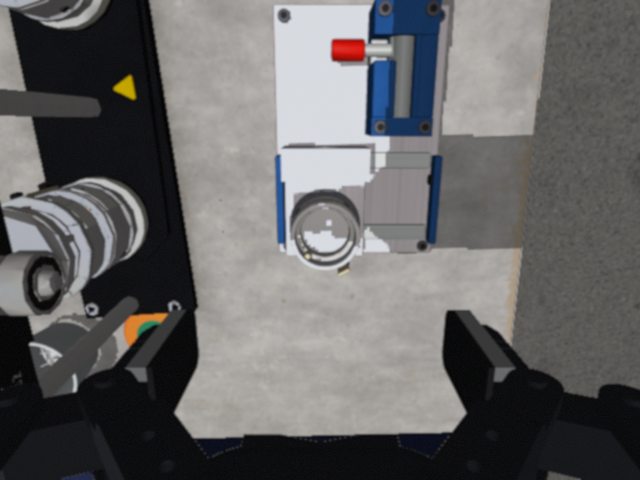

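View pics/scene9.png

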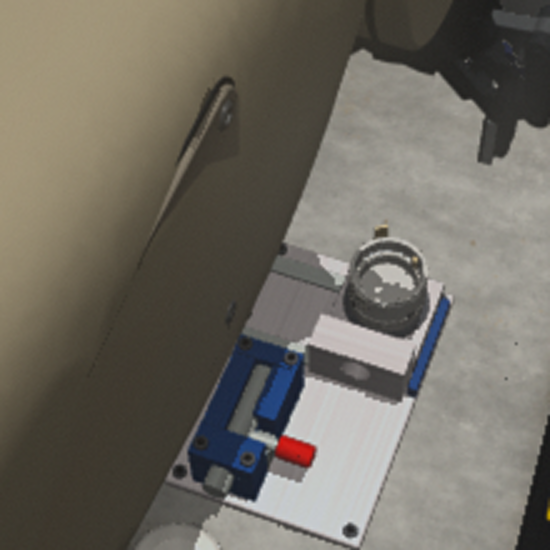

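The carriage is against the -y stop (edge at column ~283 in the wrist view), and the grip still lies level at (348,50). One last numeric check before handing in.

```bash
python3 - <<'E'
from h import *
a=np.radians(-1.55)
def sh(p): q=p[:2]-[541.6,62.6]; return (q@[np.cos(a),np.sin(a)]).round(1),(q@[-np.sin(a),np.cos(a)]).round(1)
d=snapshot("wrist");r=red(d["frame"],(320,30,372,75));print("grip",sh(onz(d,r[0],r[1],36)))
print("cup",sh(onz(d,325,231,60)),"nose -y/+y edges",sh(onz(d,281,150,48)),sh(onz(d,370,149,48)))
print(sense()["ft_force"],sense()["time"]); hand_in()
E
```

```text
grip (np.float64(-55.4), np.float64(-10.1))
cup (np.float64(58.4), np.float64(-24.8)) nose -y/+y edges (np.float64(6.1), np.float64(-54.0)) (np.float64(5.5), np.float64(4.9))
[-0.05723793  0.24955315 -0.45602832] 11.7
the job is handed in; nothing more can be done
```

The pin is drawn and parked, the carriage is fully home against its far stop, and I handed the job in at 11.7 s. I gripped the red handle, drew the pin 36 mm and tipped the handle into the side notch. Then I pushed the die cup 50 mm to -y, backed off and lifted clear.

My last checks, all in the shuttle frame:
- **Handle:** the grip centre measured (-55.4, -10.1) mm, lying level. An earlier picture gave x = -56.8; both are within the -63 to -51 mm limits.
- **Carriage:** the cup measured y = -24.8 mm against the nominal -25. At the stop the push force rose to about 14 N while the position held.
- **Robot:** it stands clear, with the wrist force near zero.
- **Tape roll and shell:** the gripper never went near them, and nothing looked disturbed in the pictures. I did not measure their positions again at the end.

No check failed. The largest disagreement was in the first fit of the shuttle's pose: the housing corners from the scene camera were off by 2 to 4.5 mm, so I used the top view instead.

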